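# Close the ring sizing press

### The arm

A 6-joint arm with a two-finger parallel gripper is mounted at the origin on the work surface. World frame = base frame: x ahead of the robot, y to its left, z up, the work surface at z = 0. Lengths are in m, angles in rad, forces in N, time in s.
With the tool pointing down it reaches from about 0.35 to 0.8 m from the base axis. Payload 7.3 kg.
Tool frame: the origin (TCP) lies midway between the tips of the shut fingers; the grasp point (between the pads) lies 19 mm behind it; z points along the fingers, x is the direction in which the jaws open and shut, and the axes are right-handed (so a half turn about z gives the same grasp; the last joint's range is limited). The gripper opens to 85 mm and grips with 20 to 120 N. Pads are 22 mm wide; open, the fingers measure 114 mm over their backs; the gripper's body (76 mm by 85 mm) begins 54 mm behind the grasp point. The pads swing forward as they close: fully open they stand 13 mm farther back than shut.
Start: joints at [1.03, 0.342, 1.524, -0, 1.275, -0.146], TCP at [0.202, 0.485, 0.231] pointing down, gripper open.
Joint ranges: [-2.53, 2.53], [-0.77, 2.02], [0.04, 2.7], [-1, 4.14], [0.28, 2.66], [-3.11, 3.11]. Speed limits (rad/s): [2.57, 2.57, 3.14, 3.14, 3.14, 3.14].

### API

Orientations are given as a unit quaternion [w, x, y, z].
In Python, from bench import robot gives the robot as it stands. The module is installed in compiled form; this text tells all that it offers.
- The arm moves only by the tool jog_arm, never from a script. Its arguments are lists of equal length, an entry for each row: "travel": the shift along the tool's x, y, z in cm, a list of three; "roll": the turn about the tool's z in degrees; "fingers": the closure, from 0 (fully open) to 1 (shut). A call has 1 to 12 rows; each row is the pose to reach, as a shift and turn from the pose commanded when the call began, along the tool's axes at that moment; what a row does not reach only later rows make up. A row lasts 1/12 s, in which the tool goes at most 41.7 mm and 7.16 degrees, less where a joint would pass 70% of its speed; a pose out of reach is approached as far as the arm can. A call with a gripper value outside its range is refused whole. The fingers move at their own pace and stop on an object; "force" is the grip in N (left out, the last holds). Time passes only in rows, so rows that repeat a pose let the fingers close. It gives the time, the measured TCP pose, the force and the opening at its end, in the units of the state.
- robot.get_obs(): the state, without advancing time (a new reading comes with each control period).
- robot.get_image(name): name is "side" or "top" or "wrist"; returns the picture (420x560x3 uint8, red, green, blue); there is no depth.
- robot.camera_info(name): a dict with "intrinsics" (3x3 intrinsics, pixels), "R" (3x3) and "t" (3): a world point X has camera coordinates R X + t; the wrist camera has in their place "T_tool_cam" (4x4, takes a point from camera to tool coordinates, whose origin is the TCP and whose axes are the tool frame's). Camera axes: x right, y down, z forward; pixel columns grow to the right and rows downward; lengths in m; the calibration is good to about 2 mm. A picture is of the moment at which its call begins: read the wrist's pose just before it. camera_info takes no time and is no camera call.
- robot.close_job(): hands the job in, once; it reports no verdict.
The state is a dict: "time": time; "q": joint angles; "qvel": joint speeds; "tau": joint torques, N m; "tcp_pos": TCP position; "tcp_rot": TCP orientation; "wrist_force": force on the tool from outside, world axes, zero at the start; "ft_torque": the same for the moment, N m; "grip_width": finger opening in m.
Only numpy, scipy, OpenCV 4.12 (cv2) and the standard library are available. Lean on these libraries where they do the work, as an engineer would, in place of code of your own. Each camera call takes 0.05 s, during which the arm holds its last target.

### The job

Push the mandrel slide of the cream ring sizing press all the way in, so that the ring on its mandrel stands under the die. Only then push the red-knobbed lever over past upright so that it snaps down to its other side and leaves the die lowered. Leave the tray, the brass dies, the steel punch and the loose copper ring blank where they are, and finish with the hand clear of everything.

Things in the scene. Friction and masses are not known exactly. Their poses are not given: they have to be found in the camera images.
- press: Fixed ring sizing press, cream. Origin on the counter under the die's axis; x from its open front to its column, y to its left, z up; front faces the robot, yaw within 0.3 rad. Base 110 mm wide, 22 mm thick, x -145 to 100 mm. Column x 40 to 95 mm. Head x -30 to 95, y +-40, z 115 to 160 mm; on it dark lever cheeks up to z 186 mm, before it a thin spring link (x to -43 mm) that moves with the lever.
- slide (a joint): Travel of the mandrel slide along the press's +x axis, m: 0 = fully out to the front, 0.050 = fully home against its stop, mandrel under the die. It starts 0 to 12 mm in. It takes about 2 to 4 N to push slowly and stays where it is left.
- push_face (a point): Centre of the front face of the slide's black push plate (52 mm wide along the press's y, 12 mm thick, upright, from 24 to 74 mm above the counter; this point is 52 mm up). It moves with the slide and looks to the press's -x; push it towards +x. Fully home it is 115 mm in front of the press's origin, 85 mm in front of the head. Behind the plate the steel slide carries the upright mandrel with a copper ring fixed on it.
- lever (a joint): Angle of the toggle lever, rad: 0 = leaning 0.75 rad from upright to the press's +y side (die raised, the start), 0.75 = upright, 1.5 = leaning 0.75 rad to the -y side (die lowered). An over-centre spring drives it away from upright to whichever stop is nearer and holds it there; moving it off its stop takes about 8 N sideways at the knob, falling to nothing at upright, after which it snaps over by itself.
- knob (a point): Centre of the red ball knob, 34 mm in diameter, at the end of the 12 mm thick steel lever. It swings in the press's y-z plane (x = 0) on a radius of 150 mm about the pivot; at the start 102 mm to the +y side and 280 mm above the counter, at upright 320 mm up.
- pivot (a point): Lever pivot on top of the press head, 170 mm above the press's origin; its axis is the press's x axis.
- tray: Fixed dark wooden tray of dies, 110 x 85 mm, 18 mm high, origin under its centre. Leave alone.
- die_a: Loose brass die standing in the tray, 30 mm diameter, 32 mm high, origin under its centre. Leave alone.
- die_b: Second such brass die in the tray. Leave alone.
- punch: Loose steel punch standing upright on the counter, 24 mm diameter, 75 mm high, origin under its centre. Leave alone.
- blank: Loose copper ring blank lying flat on the counter, 28 mm outside diameter, 7 mm high, origin under its centre. Leave alone.

How it is judged:
On the way, in this order (a step that is already met when the one before it is completed fails the run):
1. the mandrel slide is fully home while the lever is still in its raised position (value of joint slide above 0.046 m and value of joint lever below 0.4 rad), for 0.2 s.
2. the lever has gone past upright and snapped to its lowered stop (value of joint lever above 1.42 rad), for 0.2 s.
At the end, for the whole second after the job is handed in: The slide is within 4 mm of its inner stop, the lever is within 0.08 rad of its lowered stop, and the loose dies, punch and ring blank are within 12 mm of where they stood, the punch upright (value of joint slide above 0.046 m and value of joint lever above 1.42 rad and distance of each of die_a, die_b, punch, blank from where it was at the start of the episode below 0.012 m and angle between punch's own z axis and vertical below 0.2 rad); the robot touches nothing.
It fails at once if the lever is pushed past upright, lowering the die, while the mandrel slide is not home (value of joint lever above 0.75 rad and value of joint slide below 0.044 m).
It fails at once if a die, the punch or the ring blank is lifted, carried or knocked away (distance of any of die_a, die_b, punch, blank from where it was at the start of the episode above 0.02 m or angle between punch's own z axis and vertical above 0.5 rad).
It also fails if it takes over 48 s, if anything falls off the work surface, if the arm or the gripper's body presses on something with over 40 N, if the wrist force passes 120 N, or if a joint passes its speed limit or range.

## Working session

There is one attempt and no reset: what is moved stays moved. The work goes in short steps, Python scripts to look and compute and a tool call to move; the robot and the scene stay as the last step left them, time stands still between calls to the robot, and variables do not carry over. Pictures are saved under pics/ and viewed, and the job is handed in when it is done.

Besides the shell and the picture viewer there is one more tool, called after "Request:" as name([rows], argument=value, ...), one row to a line, values as JSON. jog_arm: Moves the arm, as the interface text tells. Its arguments: {"type":"object","properties":{"travel":{"type":"array","items":{"type":"array","items":{"type":"number"}}},"roll":{"type":"array","items":{"type":"number"}},"fingers":{"type":"array","items":{"type":"number"}},"force":{"type":"number"}},"required":["travel","roll","fingers"]}

```bash
mkdir -p pics; python3 - <<'E'
from bench import robot
import cv2,numpy as np
o=robot.get_obs();print(o)
for n in("side","top"):
    cv2.imwrite(f"pics/{n}0.png",cv2.cvtColor(robot.get_image(n),cv2.COLOR_RGB2BGR))
    print(robot.camera_info(n))
print(robot.camera_info("wrist"))
E
```

```text
{'time': 0.0, 'q': array([ 1.02999547e+00,  3.42711233e-01,  1.52503050e+00,  1.53359206e-05,
        1.27538232e+00, -1.46015870e-01]), 'qvel': array([-5.77186028e-04, -1.46677933e-03,  1.56708368e-03, -3.52324117e-05,
        1.90643562e-04, -1.40623247e-03]), 'tau': array([ 8.21325339e-04, -4.33666849e+01, -2.46015877e+01, -1.82233994e-04,
        7.56882364e-03,  5.71298187e-06]), 'tcp_pos': array([0.2016942 , 0.48427614, 0.23062721]), 'tcp_rot': array([ 3.20891486e-04,  8.32049592e-01,  5.54700722e-01, -6.95257444e-04]), 'wrist_force': array([ 0.47006893, -0.67840614, -0.63065131]), 'ft_torque': array([-0.01731854,  0.01496009,  0.02688215]), 'grip_width': 0.0857335527882733}
{'intrinsics': array([[529.53870487,   0.        , 279.52993915],
       [  0.        , 529.53870487, 212.18779129],
       [  0.        ,   0.        ,   1.        ]]), 'R': array([[ 0.99214915, -0.12431755,  0.01360953],
       [-0.08598762, -0.75713898, -0.64756984],
       [ 0.09080861,  0.64131561, -0.76188456]]), 't': array([-0.49060244,  0.1482673 ,  1.1270934 ])}
{'intrinsics': array([[496.84184308,
[... 163 characters left out ...]
99966746,  0.00749239],
       [-0.98534814,  0.02305467, -0.16898971],
       [ 0.16876078, -0.01155238, -0.98558934]]), 't': array([-0.00895543,  0.53243215,  1.37063609])}
{'intrinsics': array([[337.95056263,   0.        , 282.56157363],
       [  0.        , 337.95056263, 214.89194442],
       [  0.        ,   0.        ,   1.        ]]), 'T_tool_cam': array([[ 9.99999892e-01, -1.00836229e-05,  4.63797546e-04,
        -1.22980510e-03],
       [-1.28868450e-04,  9.54376950e-01,  2.98604455e-01,
        -7.64465091e-02],
       [-4.45648702e-04, -2.98604483e-01,  9.54376846e-01,
        -1.42915808e-01],
       [ 0.00000000e+00,  0.00000000e+00,  0.00000000e+00,
         1.00000000e+00]])}
```

View pics/side0.png

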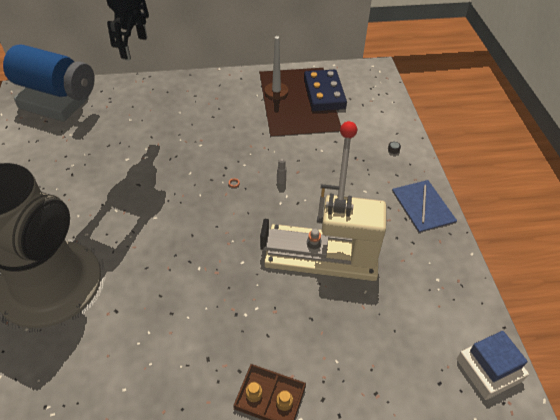

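View pics/top0.png

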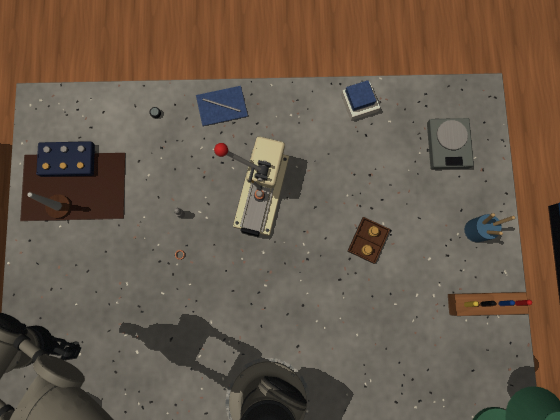

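The side view shows the press at about (345,240), its knob at (348,129) and its push plate at (265,234). In the top view the knob is at (221,150), the plate at (250,232), the punch at (181,212), the blank at (180,255) and the tray at (370,240). Next I measure them.

```bash
cat > h.py <<'E'
from bench import robot
import cv2,numpy as np
def ray(n,u,v):
    c=robot.camera_info(n);R,t,K=c['R'],c['t'],c['intrinsics']
    return -R.T@t, R.T@np.linalg.inv(K)@np.array([u,v,1.])
def onz(n,u,v,z):
    o,d=ray(n,u,v);return o+d*(z-o[2])/d[2]
def tri(p,q):
    a,d=ray('side',*p);b,e=ray('top',*q)
    s=np.linalg.lstsq(np.c_[d,-e],b-a,rcond=None)[0]
    P,Q=a+d*s[0],b+e*s[1];return (P+Q)/2,np.linalg.norm(P-Q)
def blob(m):
    n,l,s,c=cv2.connectedComponentsWithStats(m.astype(np.uint8));
    return sorted([(int(s[i,4]),c[i].round(1),s[i,:4]) for i in range(1,n)],key=lambda x:-x[0])[:3]
def red(im):
    h=cv2.cvtColor(im,cv2.COLOR_BGR2HSV);return ((h[...,0]<5)|(h[...,0]>175))&(h[...,1]>180)&(h[...,2]>90)
def cream(im):
    h=cv2.cvtColor(im,cv2.COLOR_BGR2HSV);return (h[...,0]>18)&(h[...,0]<35)&(h[...,1]>40)&(h[...,2]>130)
E
python3 - <<'E'
from h import *
S=cv2.imread('pics/side0.png');T=cv2.imread('pics/top0.png')
print(blob(red(S)),blob(red(T)))
m=cream(T);print(blob(m))
cv2.imwrite('pics/tz.png',cv2.resize(T[120:260,160:300],None,fx=4.2,fy=4.2,interpolation=cv2.INTER_CUBIC))
cv2.imwrite('pics/sz.png',cv2.resize(S[110:290,240:400],None,fx=3.3,fy=3.3,interpolation=cv2.INTER_CUBIC))
E
```

```text
[(142, array([348.2, 127.4]), array([341, 122,  16,  13], dtype=int32)), (1, array([351., 134.]), array([351, 134,   1,   1], dtype=int32)), (1, array([353., 134.]), array([353, 134,   1,   1], dtype=int32))] [(119, array([220.2, 148.8]), array([215, 143,  12,  13], dtype=int32)), (44, array([524.7, 302.2]), array([516, 300,  16,   5], dtype=int32)), (1, array([524., 300.]), array([524, 300,   1,   1], dtype=int32))]
[(827, array([267.6, 154.4]), array([250, 137,  34,  48], dtype=int32)), (365, array([242.2, 200.9]), array([233, 170,  18,  58], dtype=int32)), (198, array([270.7, 215. ]), array([263, 196,  15,  39], dtype=int32))]
```

```bash
sleep 1
```

```text
(no output)
```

View pics/tz.png

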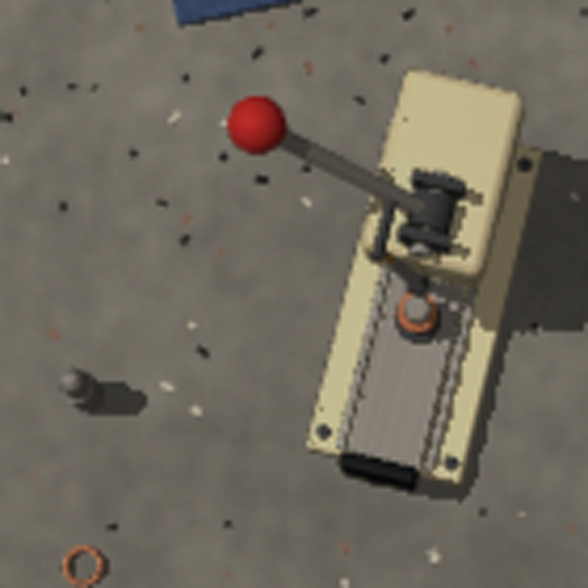

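View pics/sz.png

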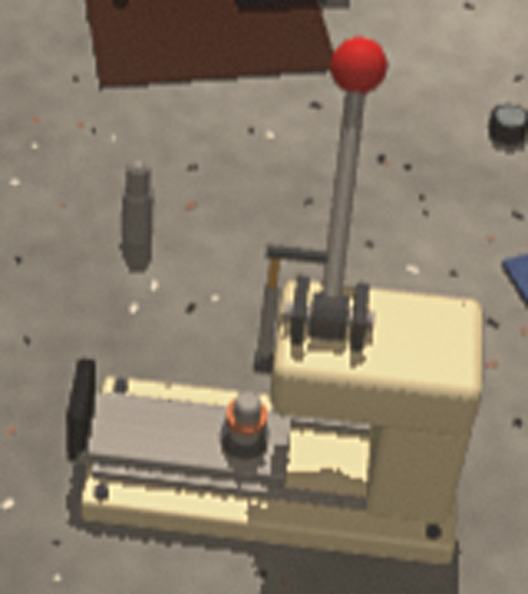

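In the top zoom, the base's front corners are at (307,448) and (463,483) and its back right corner is at (541,150). The push plate's top runs from about (342,465) to (416,480). The knob is at (257,125) here and (359,65) in the side zoom.

```bash
python3 - <<'E'
from h import *
t=lambda u,v:(160+(u+.5)/4.2-.5,120+(v+.5)/4.2-.5)
s=lambda u,v:(240+(u+.5)/3.3-.5,110+(v+.5)/3.3-.5)
k,e=tri(s(359,65),t(257,125));print('knob',k,e)
A=onz('top',*t(307,448),.022);B=onz('top',*t(463,483),.022);C=onz('top',*t(541,150),.022)
print(A,B,C,np.linalg.norm(A-B),np.linalg.norm(B-C))
y1=np.arctan2(*(-(A-B)[[0]],(A-B)[[1]]));y2=np.arctan2((C-B)[1],(C-B)[0])
# head top corners z .16: front right, back right, back left
h=[onz('top',*t(*p),.16) for p in((478,276),(521,97),(410,72))]
y3=np.arctan2((h[1]-h[0])[1],(h[1]-h[0])[0]);print('yaw',y1,y2,y3,h)
for yaw in(y2,y3,(y2+y3)/2):
    yaw=float(yaw);X=np.array([np.cos(yaw),np.sin(yaw)]);Y=np.array([-X[1],X[0]])
    print('org base',(A+B)[:2]/2+.145*X, C[:2]-.1*X+.055*Y,'knob',k[:2]-.102*Y,'head',h[1][:2]-.095*X+.04*Y)
for p in((342,457),(418,474),(345,473),(414,488)): print('plate top',onz('top',*t(*p),.074))
print('punch',onz('top',*t(73,380),.075),'blank',onz('top',*t(84,566),.007))
E
```

```text
knob [0.63902257 0.09782152 0.2798414 ] 0.0008366552159906182
[0.48634296 0.08827705 0.022     ] [ 0.45968975 -0.01800999  0.022     ] [ 0.69369115 -0.07857632  0.022     ] 0.10957796093230057 0.24171251084419154
yaw [-0.24569984] -0.25327081959751246 -0.2562223362820369 [array([ 0.57390063, -0.02938954,  0.16      ]), array([ 0.68991702, -0.05978358,  0.16      ]), array([0.70806464, 0.01060276, 0.16      ])]
org base [ 0.61339057 -0.00119938] [ 6.10662795e-01 -2.73753588e-04] knob [ 0.61346425 -0.00092448] head [0.60797057 0.00274466]
org base [ 0.61328272 -0.00161353] [ 6.10894268e-01 -2.90354316e-05] knob [ 0.61317291 -0.00084861] head [0.60815548 0.00298625]
org base [ 0.6133368  -0.00140649] [ 6.10778441e-01 -1.51309110e-04] knob [ 0.61331855 -0.00088665] head [0.60806294 0.00286552]
plate top [0.47272731 0.06184207 0.074     ]
plate top [0.46025247 0.01195551 0.074     ]
plate top [0.46205816 0.06002213 0.074     ]
plate top [0.45104374 0.0147802  0.074     ]
punch [0.52824132 0.23921016 0.075     ] blank [0.41045041 0.24294199 0.007     ]
```

The press origin is about (0.613, -0.001) with yaw -0.25 rad. Knob height comes out at 0.280 and the base width at 110 mm, which match the given sizes. The plate face is at press x of about -0.161, so the slide is about 4 mm in. Next I approach.

Request:
jog_arm([
  [-2.6, 3.0, 0],
  [-5.2, 6.1, 0],
  [-7.9, 9.2, 0],
  [-10.6, 12.2, 0.5],
  [-13.3, 15.3, 1],
  [-15.9, 18.4, 2],
  [-18.6, 21.5, 3],
  [-21.3, 24.6, 4],
  [-24, 27.6, 5],
  [-26.6, 30.7, 5],
  [-29.2, 33.8, 5],
  [-31.9, 36.9, 5],
], roll=[0, -1, -2, -3, -4, -5, -6, -7, -8, -8.3, -8.3, -8.3], fingers=[1, 1, 1, 1, 1, 1, 1, 1, 1, 1, 1, 1])

```text
time: 1.1
tcp_pos: [0.42, 0.0463, 0.181]
tcp_rot: [-0.0, 0.79, 0.613, -0.0]
wrist_force: [0.9, 1.2, 0.2]
grip_width: 0.0001
```

```bash
cat > st.py <<'E'
from h import *
def st():
    o=robot.get_obs();w,x,y,z=o['tcp_rot']
    O=np.array([.613,-.001]);X=np.array([.969,-.247]);Y=np.array([.247,.969])
    d=o['tcp_pos'][:2]-O
    print('t',o['time'],'tcp',o['tcp_pos'].round(4),'press xy',(d@X).round(4),(d@Y).round(4),'F',o['wrist_force'].round(1),'w',round(o['grip_width'],4))
    from scipy.spatial.transform import Rotation as r
    M=r.from_quat([x,y,z,w]).as_matrix();print('toolx yaw',np.degrees(np.arctan2(M[1,0],M[0,0])).round(2),'z',M[:,2].round(3))
    return o
E
python3 -c "from st import *;st()"
```

```text
t 1.1 tcp [0.42   0.0463 0.181 ] press xy -0.1987 -0.0018 F [0.9 1.2 0.2] w 0.0001
toolx yaw 75.67 z [-0.001  0.    -1.   ]
```

Request:
jog_arm([
  [0, 0, 3],
  [0, 0, 6.5],
  [0, 0, 10],
  [0, 0, 12],
  [0, 0, 13],
  [0, 0, 13],
], roll=[0, 0, 0, 0, 0, 0], fingers=[1, 1, 1, 1, 1, 1])

```text
time: 1.6
tcp_pos: [0.418, 0.0482, 0.049]
tcp_rot: [-0.002, 0.79, 0.613, -0.002]
wrist_force: [-0.4, 0.1, -0.1]
grip_width: -0.0002
```

```bash
python3 -c "
from st import *;st()
cv2.imwrite('pics/side1.png',cv2.cvtColor(robot.get_image('side'),cv2.COLOR_RGB2BGR)[100:320,200:420].repeat(2,0).repeat(2,1))"
```

```text
t 1.6 tcp [0.418  0.0482 0.049 ] press xy -0.2012 -0.0005 F [-0.4  0.1 -0.1] w -0.0002
toolx yaw 75.66 z [-0.006  0.    -1.   ]
```

View pics/side1.png

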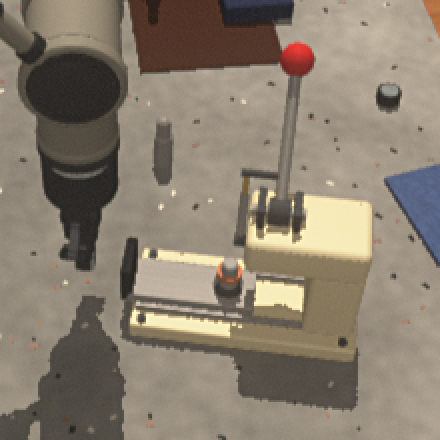

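The crop shows the shut fingers at (80,255), squarely in front of the push plate at (130,265), with nothing in between. I push slowly.

Request:
jog_arm([
  [0, 1, 0],
  [0, 2, 0],
  [0, 2.7, 0],
  [0, 3.3, 0],
  [0, 3.9, 0],
  [0, 4.5, 0],
  [0, 5.1, 0],
  [0, 5.6, 0],
  [0, 6.1, 0],
  [0, 6.5, 0],
  [0, 6.8, 0],
  [0, 7.0, 0],
], roll=[0, 0, 0, 0, 0, 0, 0, 0, 0, 0, 0, 0], fingers=[1, 1, 1, 1, 1, 1, 1, 1, 1, 1, 1, 1])

```text
time: 2.65
tcp_pos: [0.4881, 0.0308, 0.0512]
tcp_rot: [0.0, 0.79, 0.613, 0.0]
wrist_force: [-3.4, -1.0, 1.1]
grip_width: 0.0001
```

Request:
jog_arm([
  [0, 0.2, 0],
  [0, 0.4, 0],
  [0, 0.5, 0],
  [0, 0.5, 0],
], roll=[0, 0, 0, 0], fingers=[1, 1, 1, 1])

```text
time: 2.98
tcp_pos: [0.49, 0.0303, 0.051]
tcp_rot: [-0.002, 0.79, 0.613, -0.002]
wrist_force: [-10.0, 0.4, 6.1]
grip_width: -0.0002
```

```bash
python3 -c "from st import *;st()"
```

```text
t 2.9833 tcp [0.49   0.0303 0.051 ] press xy -0.1269 -0.0001 F [-10.    0.4   6.1] w -0.0002
toolx yaw 75.68 z [-0.006  0.001 -1.   ]
```

The tool stopped at press x -0.127, where -0.126 was expected, and the force rose to 10 N, so the slide is on its stop. I back off, rise and check.

Request:
jog_arm([
  [0, -1, 0],
  [0, -3, 0],
  [0, -5, 0],
  [0, -6, -2],
  [0, -6, -5],
  [1, -6, -9],
  [3, -6, -13],
  [6, -6, -16],
  [9, -6, -19],
  [12, -6, -21],
  [15.5, -6, -22],
  [15.5, -6, -22],
], roll=[0, 0, 0, 0, 0, 0, 0, 0, 0, 0, 0, 0], fingers=[1, 1, 1, 1, 1, 1, 1, 1, 1, 1, 1, 1])

```text
time: 3.98
tcp_pos: [0.4753, 0.2002, 0.2747]
tcp_rot: [0.001, 0.789, 0.615, 0.005]
wrist_force: [-0.9, -1.2, -1.7]
grip_width: -0.0001
```

```bash
python3 -c "
from st import *;st()
i=cv2.cvtColor(robot.get_image('side'),cv2.COLOR_RGB2BGR);j=cv2.cvtColor(robot.get_image('top'),cv2.COLOR_RGB2BGR)
cv2.imwrite('pics/c2.png',np.hstack([cv2.resize(i[100:320,200:420],(400,400)),cv2.resize(j[120:260,160:300],(400,400))]))"
```

```text
t 3.9833 tcp [0.4753 0.2002 0.2747] press xy -0.1831 0.1609 F [-0.9 -1.2 -1.7] w -0.0001
toolx yaw 75.91 z [ 0.009  0.005 -1.   ]
```

View pics/c2.png

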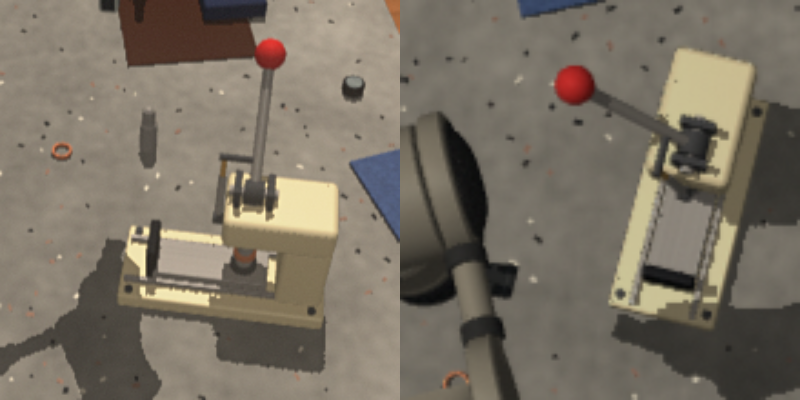

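The plate at (668,275) in the right half has moved well in, with the ring under the head. The knob is still raised at (575,85). I put a number on the plate position.

```bash
python3 -c "
from st import *
for u,v in((668,283),(668,274)):
    p=onz('top',160+(u-400)/2.857,120+v/2.857,.074)[:2]-[.613,-.001];print(p@[.969,-.247],p@[.247,.969])"
```

```text
-0.11796416791062755 -0.0021943435230909088
-0.10933506045652845 -0.0001682513510019891
```

Request:
jog_arm([
  [0, 3, 0],
  [0, 7, 0],
  [0, 11, 0],
  [0, 15, 0],
  [0, 18.5, 0],
  [0, 18.5, 0.5],
  [0, 18.5, 0.8],
  [0, 18.5, 0.8],
], roll=[0, 0, 0, 0, 0, 0, 0, 0], fingers=[1, 1, 1, 1, 1, 1, 1, 1])

```text
time: 4.75
tcp_pos: [0.6511, 0.148, 0.2613]
tcp_rot: [-0.001, 0.79, 0.613, -0.001]
wrist_force: [-0.5, -0.2, -0.3]
grip_width: 0.0002
```

```bash
python3 -c "
from st import *;st()
i=cv2.cvtColor(robot.get_image('side'),cv2.COLOR_RGB2BGR);j=cv2.cvtColor(robot.get_image('top'),cv2.COLOR_RGB2BGR)
cv2.imwrite('pics/c3.png',np.hstack([cv2.resize(i[60:280,230:450],(400,400)),cv2.resize(j[120:260,160:300],(400,400))]))"
```

```text
t 4.75 tcp [0.6511 0.148  0.2613] press xy 0.0001 0.1538 F [-0.5 -0.2 -0.3] w 0.0002
toolx yaw 75.61 z [-0.004 -0.    -1.   ]
```

View pics/c3.png

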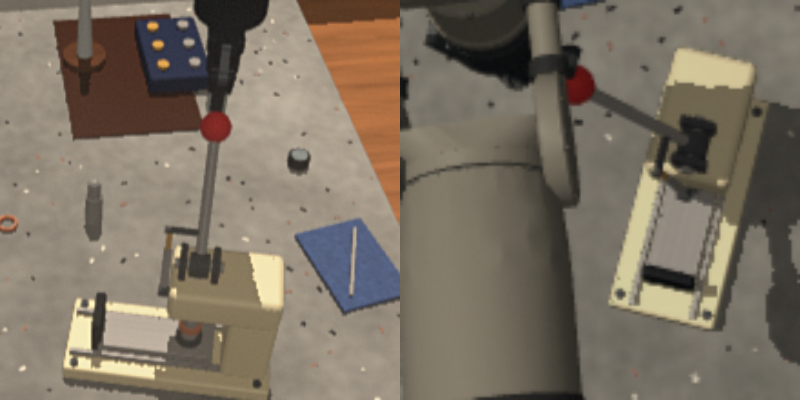

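The fingers stand beside the knob on its +y side, at the knob's x, touching nothing (left half, knob at (215,127)). The plate front measures about -0.118 to -0.115, so the slide is home. I push the knob over along -y while rising with its arc.

Request:
jog_arm([
  [-1, 0, 0],
  [-2, 0, 0],
  [-3, 0, -0.3],
  [-4, 0, -0.8],
  [-5, 0, -1.3],
  [-6, 0, -1.8],
  [-7, 0, -2.2],
  [-8, 0, -2.6],
  [-9, 0, -2.9],
  [-10, 0, -3.2],
  [-11, 0, -3.4],
  [-12, 0, -3.5],
], roll=[0, 0, 0, 0, 0, 0, 0, 0, 0, 0, 0, 0], fingers=[1, 1, 1, 1, 1, 1, 1, 1, 1, 1, 1, 1])

```text
time: 5.85
tcp_pos: [0.6217, 0.0313, 0.2986]
tcp_rot: [0.0, 0.79, 0.613, -0.0]
wrist_force: [-0.5, -0.2, 0.4]
grip_width: 0.0002
```

Request:
jog_arm([
  [-0.7, 0, 0],
  [-1.3, 0, 0],
  [-1.8, 0, 0],
  [-2.2, 0, 0],
  [-2.2, 0, 0],
  [-2.2, 0, 0],
], roll=[0, 0, 0, 0, 0, 0], fingers=[1, 1, 1, 1, 1, 1])

```text
time: 6.35
tcp_pos: [0.6168, 0.0113, 0.2981]
tcp_rot: [-0.0, 0.79, 0.613, -0.0]
wrist_force: [0.8, 0.0, -0.1]
grip_width: -0.0002
```

```bash
python3 -c "
from st import *;st()
i=cv2.cvtColor(robot.get_image('side'),cv2.COLOR_RGB2BGR);j=cv2.cvtColor(robot.get_image('top'),cv2.COLOR_RGB2BGR)
cv2.imwrite('pics/c4.png',np.hstack([cv2.resize(i[60:280,230:450],(400,400)),cv2.resize(j[120:260,180:320],(400,400))]))"
```

```text
t 6.35 tcp [0.6168 0.0113 0.2981] press xy 0.0006 0.0129 F [ 0.8  0.  -0.1] w -0.0002
toolx yaw 75.67 z [-0.  0. -1.]
```

View pics/c4.png

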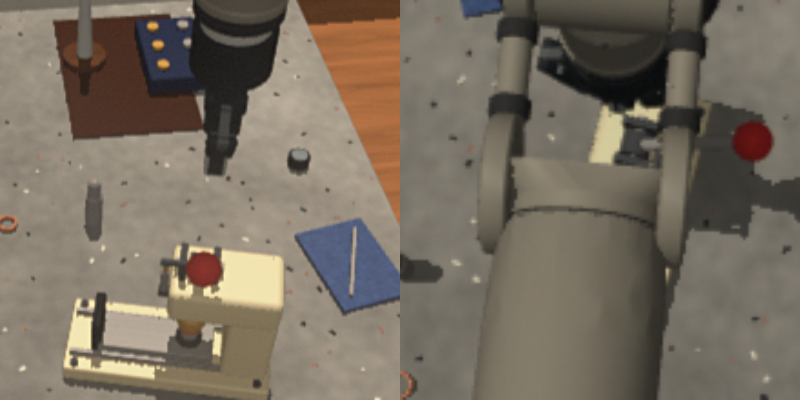

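The knob has snapped to the -y side (left half (205,268), right half (752,140)). I retreat up and away, then check.

Request:
jog_arm([
  [1, 0, -1],
  [3, 0, -2],
  [5, -1, -3],
  [8, -3, -3],
  [11, -6, -3],
  [14, -9, -3],
  [17, -12, -3],
  [20, -14, -3],
  [23, -16, -3],
  [25, -18, -3],
  [26, -18, -3],
  [26, -18, -3],
], roll=[0, 0, 0, 0, 0, 0, 0, 0, 0, 0, 0, 0], fingers=[1, 1, 1, 1, 1, 1, 1, 1, 1, 1, 1, 1])

```text
time: 7.45
tcp_pos: [0.506, 0.3104, 0.3283]
tcp_rot: [-0.0, 0.788, 0.615, 0.0]
wrist_force: [-0.5, -0.1, 0.0]
grip_width: 0.0002
```

```bash
python3 -c "
from st import *;st()
i=cv2.cvtColor(robot.get_image('side'),cv2.COLOR_RGB2BGR);j=cv2.cvtColor(robot.get_image('top'),cv2.COLOR_RGB2BGR)
cv2.imwrite('pics/c5.png',np.hstack([cv2.resize(i,(400,300)),cv2.resize(j,(400,300))]))
cv2.imwrite('pics/c6.png',cv2.resize(j[120:260,160:300],None,fx=4.2,fy=4.2,interpolation=cv2.INTER_CUBIC))
a=blob(red(i))[0][1];b=[x[1] for x in blob(red(j)) if x[1][0]<450];print(a,b)
k,e=tri(a+[.6,1.5],b[0]+[1,1]);d=k[:2]-[.613,-.001];print('knob',k,e,d@[.969,-.247],d@[.247,.969])"
```

```text
t 7.45 tcp [0.506  0.3104 0.3283] press xy -0.1806 0.2753 F [-0.5 -0.1  0. ] w 0.0002
toolx yaw 75.92 z [ 0.     0.001 -1.   ]
[342.1 204.3] [array([302.9, 168.9])]
knob [ 0.58418418 -0.10097443  0.28559466] 0.003389625916729243 -0.0032288478926076752 -0.10399273540678793
```

View pics/c5.png

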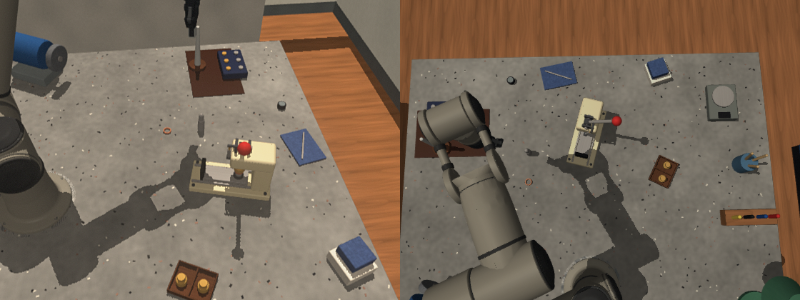

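View pics/c6.png

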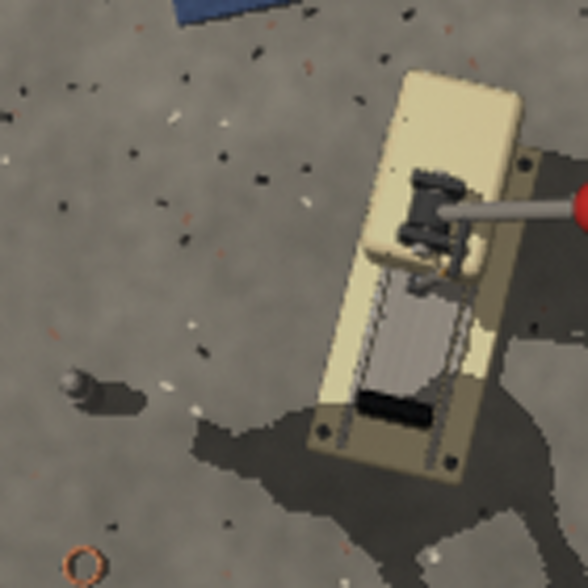

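The knob is at press y -0.104 and height about 0.283, which is the lowered stop. The slide is still in. The punch at (73,380) and the blank at (84,566) are on exactly the same pixels as before. The dies are still in the tray, and the hand is clear with the wrist force near zero. I hand in.

```bash
python3 -c "
from bench import robot
print(robot.close_job())"
```

```text
the job is handed in; nothing more can be done
None
```

I pushed the mandrel slide home, then pushed the red-knobbed lever past upright so it snapped down to its other side. The job is handed in; the last reading was at about 7.5 s, and it gave no verdict.

- **Slide:** with the shut fingers against the plate, the force rose to about 10 N where the stop was expected. The plate's front face then measured about -0.118 m from the press origin by camera, where -0.115 m is fully home. That is a 3 mm difference on a hand-read edge, against a 4 mm allowance. In the picture after the lever snapped, the slide was still in, though I did not measure it again.
- **Lever:** the knob now stands at press y of about -0.104 m, where -0.102 m is expected at the lowered stop. Its height came out at 0.286 m against 0.280 m. The two camera rays missed each other by 3.4 mm, so that height is only rough.
- **Loose parts:** the punch and the ring blank are at the same pixels as at the start. The dies still stand in the tray; I checked them by eye only.
- **Hand:** it is clear of everything, with a wrist force of about 0.5 N.

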